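# Raise the gate arm over the loaded weld fixture

## Task

Two small weld fixtures with counterweighted swing-up gate arms stand side by side on the welding table, and one of them has a piece of square tube lying in it. Push the gate arm of the fixture with the tube up past its balance point, so that it stays raised by itself against its back stop. Leave the other gate down, the tube in its fixture and the other things on the table where they are; nothing is to be picked up.

Things in the scene. Friction and masses are not known exactly. Their poses are not given: they have to be found in the camera images.
- gate_a (a joint): gate arm hinge of fixture A, rad. 0 = lowered: the arm slopes up 15 degrees from pivot to push bar, on its rest post. Grows as the bar goes up and over the pivot. 1.48 = raised: leaning 10 degrees back past vertical, on its back stop. Balance point about 0.85 whatever the mass: it falls shut below 0.75 and falls to the back stop by itself above 0.95. Under 4 N at the bar, square to the arm, raises it
- gate_b (a joint): gate arm hinge of fixture B, rad. 0 = lowered: the arm slopes up 15 degrees from pivot to push bar, on its rest post. Grows as the bar goes up and over the pivot. 1.48 = raised: leaning 10 degrees back past vertical, on its back stop. Balance point about 0.85 whatever the mass: it falls shut below 0.75 and falls to the back stop by itself above 0.95. Under 4 N at the bar, square to the arm, raises it
- bar_a (a point): centre of the push bar of fixture A: round steel bar, 20 mm diameter, 56 mm long, level, parallel to the hinge axis, fixed like a T across the free end of the gate arm (25 mm square bar), 220 mm from the pivot. Lowered, it is the part nearest the robot, 147 mm above the table, with free air under it down to the 12 mm base plate. Push it from the robot's side and from below
- bar_b (a point): centre of the push bar of fixture B: round steel bar, 20 mm diameter, 56 mm long, level, parallel to the hinge axis, fixed like a T across the free end of the gate arm (25 mm square bar), 220 mm from the pivot. Lowered, it is the part nearest the robot, 147 mm above the table, with free air under it down to the 12 mm base plate. Push it from the robot's side and from below
- pivot_a (a point): pivot of the gate of fixture A, mid-way between its cheek plates, 90 mm above the table, hinge axis level. The lowered arm reaches from here towards the robot; a counterweight drum (60 mm diameter) sits on a tail behind. Base plate 300 x 120 mm, its middle 110 mm nearer the robot. Axes: x from bar to pivot, y along the hinge, z up. The two fixtures are alike; either may be on the left
- pivot_b (a point): pivot of the gate of fixture B, mid-way between its cheek plates, 90 mm above the table, hinge axis level. The lowered arm reaches from here towards the robot; a counterweight drum (60 mm diameter) sits on a tail behind. Base plate 300 x 120 mm, its middle 110 mm nearer the robot. Axes: x from bar to pivot, y along the hinge, z up. The two fixtures are alike; either may be on the left
- tube_mid (a point): centre of the loose piece of bright aluminium square tube, 40 x 40 mm and 180 mm long, lying across one of the two fixtures (overhanging its plate by 30 mm each side) between low locating blocks under the gate arm (axis y along the tube, z up). Its centre is 32 mm above the table and 110 mm (horizontally) from the pivot of the fixture that it lies in; the lowered gate's rubber foot ends 3 mm above it
- offcut: bystander: short offcut of 50 mm square steel tube standing on end, 60 mm high, between the fixtures; origin under its centre
- bracket: bystander: steel angle bracket with a gusset, 70 x 60 mm foot, 70 mm high, on the left of the fixtures; origin under the middle of its foot
- hammer: bystander: hammer lying on the table on the right of the fixtures, its handle roughly along x; origin at its middle on the table

How it is judged:
By the outcome, as a careful person would: the job done as asked, in the order asked, and still so for the second after the job is handed in, with the robot touching nothing.
It also fails if it takes over 42 s, if anything falls off the work surface, if the arm or the gripper's body presses on something with over 40 N, if the wrist force passes 120 N, or if a joint passes its speed limit or range.

## Robot

A 6-joint arm with a two-finger parallel gripper is mounted at the origin on the work surface. World frame = base frame: x ahead of the robot, y to its left, z up, the work surface at z = 0. Lengths are in m, angles in rad, forces in N, time in s.
With the tool pointing down it reaches from about 0.35 to 0.95 m from the base axis. Payload 17.4 kg.
Tool frame: the origin (TCP) lies midway between the tips of the shut fingers; the grasp point (between the pads) lies 19 mm behind it (ctrl.tcp_to_grasp is the distance from the TCP to the grasp point, in m); z points along the fingers, y is the line along which they close (so a half turn about z gives the same grasp; the last joint's range is limited). The gripper opens to 93 mm and grips with 3 to 60 N. Pads are 15 mm wide; open, the fingers measure 128 mm over their backs; the gripper's body (75 mm by 188 mm) begins 65 mm behind the grasp point.
Start: joints at [1.22, 0.116, 1.442, -0, 1.584, -0.038], TCP at [0.208, 0.642, 0.219] pointing down, gripper open.
Joint ranges: [-2.83, 2.83], [-0.83, 2.19], [0.07, 2.5], [-1.14, 4.28], [0.01, 3], [-2.97, 2.97]. Speed limits (rad/s): [1.89, 1.89, 2.22, 3.14, 3.14, 3.14].

## Interface

Orientations are given as a rotation vector (axis times angle).
In Python, from cell import ctrl gives the robot as it stands. The module is installed in compiled form; this text tells all that it offers.
- The arm moves only by the shell command python3 -m creep 'ROWS' [FORCE]. ROWS is JSON, a list of rows, each an object of numbers: "grip": the opening in per cent of the stroke, from 0 (shut) to 100 (fully open); "x", "y", "z": the shift along the world's x, y, z in m; "ax", "ay", "az": the turn, a rotation vector about the world's x, y, z in rad. In form: [{"grip": .., "x": .., "y": .., "z": .., "ax": .., "ay": .., "az": ..}, ...]. A call has 1 to 12 rows; each row shifts and turns the commanded pose from where the row before left it; what a row does not reach is not made up. A row lasts 1/12 s, in which the tool goes at most 41.7 mm and 7.16 degrees, less where a joint would pass 70% of its speed; a pose out of reach is approached as far as the arm can. A call with a gripper value outside its range is refused whole. The fingers move at their own pace and stop on an object; FORCE is the grip in N (left out, the last holds). Time passes only in rows, so rows that do not move let the fingers close. It gives the time, the measured TCP pose, the force, the opening and the grip force at its end, in the units of the state.
- ctrl.read_state(): the state, without advancing time (a new reading comes with each control period).
- ctrl.read_camera(name): name is "scene" or "top" or "wrist"; returns the picture (400x640x3 uint8, red, green, blue); there is no depth.
- ctrl.calibration(name): a dict with "K" (3x3 intrinsics, pixels), "rvec" (rotation vector, rad) and "tvec" (3), from world to camera coordinates, as OpenCV has them. Camera axes: x right, y down, z forward; pixel columns grow to the right and rows downward; lengths in m; the calibration is good to about 2 mm. A picture is of the moment at which its call begins: read the wrist's pose just before it. calibration takes no time and is no camera call; for the wrist camera it gives the pose at the moment of the call.
- ctrl.hand_in(): hands the job in; it is judged then, once.
The state is a dict: "clock": time; "qpos": joint angles; "joint_vel": joint speeds; "tau": joint torques, N m; "position": TCP position; "tool_rot": TCP orientation; "wrist_force": force on the tool from outside, world axes, zero at the start; "ft_torque": the same for the moment, N m; "gripper_width": opening from 0.0 (shut) to 1.0 (fully open); "grasp_force": force on a finger pad.
Only numpy, scipy, OpenCV 4.12 (cv2) and the standard library are available. Lean on these libraries where they do the work, as an engineer would, in place of code of your own. Each camera call takes 0.05 s, during which the arm holds its last target. There are 200 camera calls.

## Working session

There is one attempt and no reset: what is moved stays moved. The work goes in short steps, Python scripts to look and compute and a shell command to move; the robot and the scene stay as the last step left them, time stands still between calls to the robot, and variables do not carry over. Pictures are saved under pics/ and viewed, at most 10 in all, crops included, and the job is handed in when it is done.

```bash
mkdir -p pics; python3 - <<'E'
from cell import ctrl
import cv2
for n in("scene","top"):
    cv2.imwrite(f"pics/{n}0.png",ctrl.read_camera(n)[:,:,::-1]); c=ctrl.calibration(n); print(n,c)
s=ctrl.read_state();print(s["clock"],s["position"],s["tool_rot"])
E
```

```text
scene {'K': array([[364.22129538,   0.        , 319.26856575],
       [  0.        , 364.22129538, 196.00727092],
       [  0.        ,   0.        ,   1.        ]]), 'rvec': array([ 2.19815825,  0.87703745, -0.3881369 ]), 'tvec': array([-0.4288443 , -0.18429309,  1.46636426])}
top {'K': array([[452.96656872,   0.        , 318.42595735],
       [  0.        , 452.96656872, 200.67278745],
       [  0.        ,   0.        ,   1.        ]]), 'rvec': array([ 2.13740749, -2.17338398,  0.11609317]), 'tvec': array([0.01344979, 0.60182263, 1.57393176])}
0.1 [0.20765197 0.64205946 0.21798344] [-4.89270155e-01 -3.10306350e+00  1.62153133e-03]
```

View pics/scene0.png

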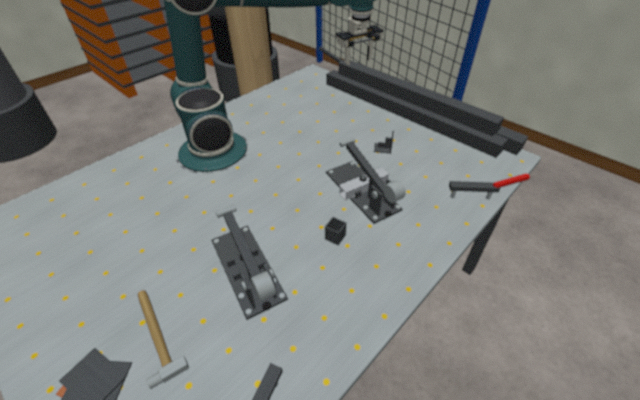

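View pics/top0.png

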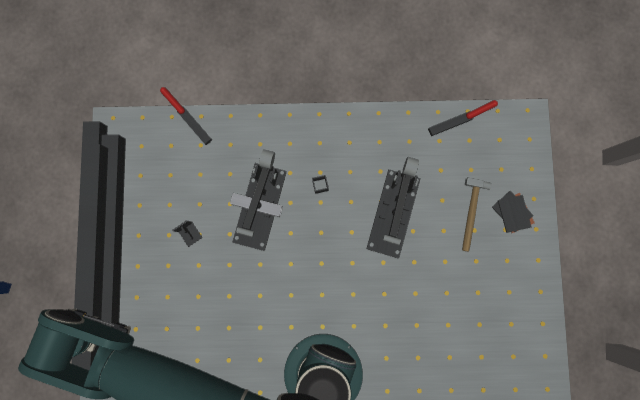

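The tube lies in the left fixture: in the top view it is at about (256,206), its bar near (244,233) and its drum near (267,157). In the scene view the bar is near (347,143). I'll zoom in on both.

```bash
python3 - <<'E'
import cv2,numpy as np
a=cv2.resize(cv2.imread("pics/top0.png")[145:255,220:295],None,fx=5,fy=5,interpolation=cv2.INTER_CUBIC)
b=cv2.resize(cv2.imread("pics/scene0.png")[130:230,320:410],None,fx=4.4,fy=5,interpolation=cv2.INTER_CUBIC)
o=np.zeros((550,375+396,3),np.uint8);o[:,:375]=a;o[:500,375:]=b[:500,:396]
cv2.imwrite("pics/zoom.png",o)
E
```

```text
(no output)
```

View pics/zoom.png

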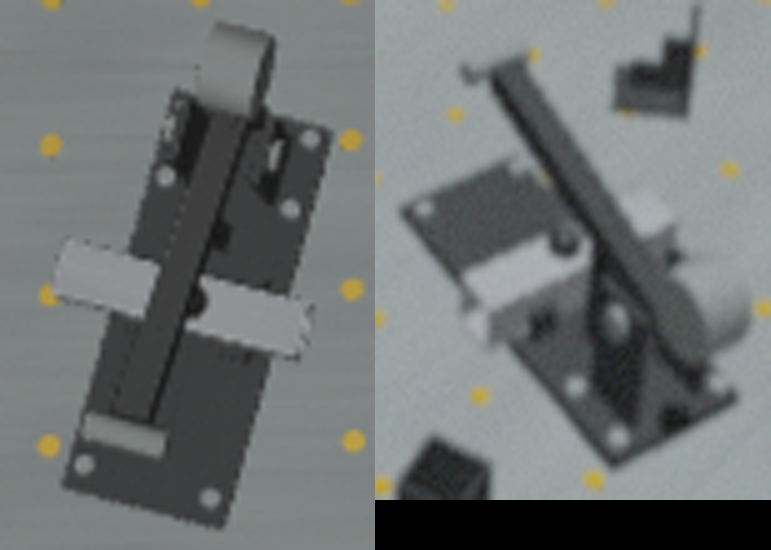

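The zoom's left half (top view) shows the bar at (124,434), the plate corners at (175,90), (330,128), (225,528) and (63,487), and the tube top. In the right half (scene view) the bar centre is near (495,64). Next I'll cast rays through these points.

```bash
cat > h.py <<'E'
from cell import ctrl
import cv2,numpy as np
def ray(n,p,c=None):
    c=c or ctrl.calibration(n);R=cv2.Rodrigues(c["rvec"])[0];d=R.T@np.linalg.inv(c["K"])@[p[0],p[1],1]
    return -R.T@c["tvec"],d/np.linalg.norm(d)
def plane(n,p,z,c=None):
    o,d=ray(n,p,c);return o+d*(z-o[2])/d[2]
def two(a,b):
    (o,d),(q,e)=a,b;s=np.linalg.lstsq(np.c_[d,-e],q-o,rcond=None)[0];P,Q=o+d*s[0],q+e*s[1];return (P+Q)/2,np.linalg.norm(P-Q)
E
python3 - <<'E'
from h import *
np.set_printoptions(precision=4,suppress=True)
t=lambda x,y:(x/5+220-.4,y/5+145-.4)
s=lambda x,y:((x-375)/4.4+320-.4,y/5+130-.4)
C=np.array([plane("top",t(*p),.012) for p in((175,90),(330,128),(225,528),(63,487))])
print(C,np.linalg.norm(C-np.roll(C,-1,0),axis=1)); m=C.mean(0);u=C[0]+C[1]-C[2]-C[3];u/=np.linalg.norm(u)
print("mid",m,"yaw",np.degrees(np.arctan2(u[1],u[0])),"pivot",m+.11*u,"bar pred",m+u*(.11-.2125))
print("bar top",plane("top",t(124,434),.147),"ends",plane("top",t(85,427),.15),plane("top",t(165,443),.15))
print("two",two(ray("top",t(124,434)),ray("scene",s(495,64))))
print("tube",plane("top",t(183,299),.052))
st=ctrl.read_state();print(cv2.Rodrigues(st["tool_rot"])[0])
E
```

```text
[[0.7487 0.2342 0.012 ]
 [0.7185 0.1213 0.012 ]
 [0.4303 0.1983 0.012 ]
 [0.4614 0.3143 0.012 ]] [0.1169 0.2983 0.12   0.2983]
mid [0.5897 0.217  0.012 ] yaw -15.269980113181155 pivot [0.6958 0.1881 0.012 ] bar pred [0.4908 0.244  0.012 ]
bar top [0.4913 0.2472 0.147 ] ends [0.4962 0.2723 0.15  ] [0.4848 0.2197 0.15  ]
two (array([0.4909, 0.2467, 0.1473]), np.float64(0.0010993383042027835))
tube [0.5906 0.2224 0.052 ]
[[-0.9515  0.3077 -0.0004]
 [ 0.3077  0.9515 -0.001 ]
 [ 0.     -0.001  -1.    ]]
```

Two-view bar estimate: (0.491, 0.247, 0.147). Its height matches the 147 mm given and the plate measures about 298 x 118 mm. The pivot is at about (0.696, 0.189) and the fixture yaw is -15.3°. I'll shut the gripper, tilt it 45° forward about the hinge direction and go to a standoff on the robot's side of the bar.

```bash
python3 -m creep '[{"grip":0,"x":0.0135,"y":-0.03,"z":-0.002,"ax":-0.0296,"ay":-0.108,"az":0.0064},{"grip":0,"x":0.0135,"y":-0.03,"z":-0.002,"ax":-0.0296,"ay":-0.108,"az":0.0064},{"grip":0,"x":0.0135,"y":-0.03,"z":-0.002,"ax":-0.0296,"ay":-0.108,"az":0.0064},{"grip":0,"x":0.0135,"y":-0.03,"z":-0.002,"ax":-0.0296,"ay":-0.108,"az":0.0064},{"grip":0,"x":0.0135,"y":-0.03,"z":-0.002,"ax":-0.0296,"ay":-0.108,"az":0.0064},{"grip":0,"x":0.0135,"y":-0.03,"z":-0.002,"ax":-0.0296,"ay":-0.108,"az":0.0064},{"grip":0,"x":0.0135,"y":-0.03,"z":-0.002,"ax":-0.0296,"ay":-0.108,"az":0.0064},{"grip":0,"x":0.0135,"y":-0.03,"z":-0.002},{"grip":0,"x":0.0135,"y":-0.03,"z":-0.002},{"grip":0,"x":0.0135,"y":-0.03,"z":-0.002},{"grip":0,"x":0.0135,"y":-0.03,"z":-0.002},{"grip":0}]'
python3 - <<'E'
from h import *
np.set_printoptions(precision=3,suppress=True)
s=ctrl.read_state();print(s["clock"],s["position"],s["qpos"],s["wrist_force"],s["gripper_width"]);print(cv2.Rodrigues(s["tool_rot"])[0])
cv2.imwrite("pics/w1.png",ctrl.read_camera("wrist")[:,:,::-1])
E
```

```text
0.1 [0.208 0.642 0.218] [ 1.22   0.116  1.442 -0.     1.584 -0.038] [-0.13   0.932  0.647] 0.9980079677047453
[[-0.951  0.308 -0.   ]
 [ 0.308  0.951 -0.001]
 [ 0.    -0.001 -1.   ]]validation failed for argument at $[7]...
```

View pics/w1.png

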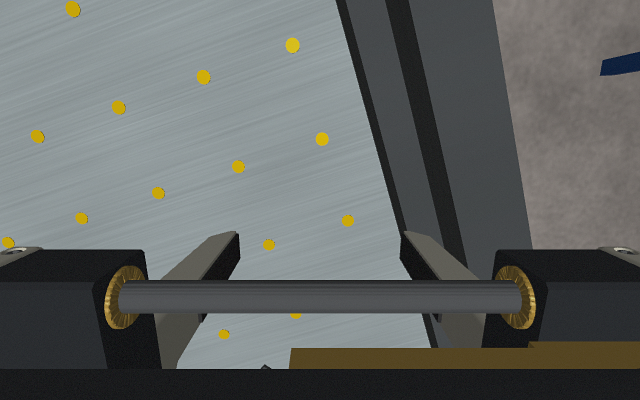

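The call was refused because some rows left keys out. The wrist picture shows only the open fingers over bare table. I'll resend with complete rows.

```bash
python3 -m creep '[{"grip":0,"x":0.0135,"y":-0.03,"z":-0.002,"ax":-0.0296,"ay":-0.108,"az":0.0064},{"grip":0,"x":0.0135,"y":-0.03,"z":-0.002,"ax":-0.0296,"ay":-0.108,"az":0.0064},{"grip":0,"x":0.0135,"y":-0.03,"z":-0.002,"ax":-0.0296,"ay":-0.108,"az":0.0064},{"grip":0,"x":0.0135,"y":-0.03,"z":-0.002,"ax":-0.0296,"ay":-0.108,"az":0.0064},{"grip":0,"x":0.0135,"y":-0.03,"z":-0.002,"ax":-0.0296,"ay":-0.108,"az":0.0064},{"grip":0,"x":0.0135,"y":-0.03,"z":-0.002,"ax":-0.0296,"ay":-0.108,"az":0.0064},{"grip":0,"x":0.0135,"y":-0.03,"z":-0.002,"ax":-0.0296,"ay":-0.108,"az":0.0064},{"grip":0,"x":0.0135,"y":-0.03,"z":-0.002,"ax":0,"ay":0,"az":0},{"grip":0,"x":0.0135,"y":-0.03,"z":-0.002,"ax":0,"ay":0,"az":0},{"grip":0,"x":0.0135,"y":-0.03,"z":-0.002,"ax":0,"ay":0,"az":0},{"grip":0,"x":0.0135,"y":-0.03,"z":-0.002,"ax":0,"ay":0,"az":0},{"grip":0,"x":0,"y":0,"z":0,"ax":0,"ay":0,"az":0}]'
python3 - <<'E'
from h import *
np.set_printoptions(precision=3,suppress=True)
s=ctrl.read_state();print(s["clock"],s["position"],s["qpos"],s["wrist_force"],s["gripper_width"]);print(cv2.Rodrigues(s["tool_rot"])[0])
cv2.imwrite("pics/w2.png",ctrl.read_camera("wrist")[:,:,::-1])
E
```

```text
clock: 1.15
position: [0.3572, 0.3085, 0.1964]
tool_rot: [0.315, 2.339, -0.109]
wrist_force: [-0.9, -0.3, 0.5]
gripper_width: 0.19
grasp_force: 0.0
1.15 [0.357 0.308 0.196] [ 1.111 -0.505  2.154 -0.783  1.365 -0.075] [-0.851 -0.258  0.534] 0.19025554889903737
[[-0.681  0.259  0.685]
 [ 0.194  0.966 -0.172]
 [-0.706  0.015 -0.708]]
```

View pics/w2.png

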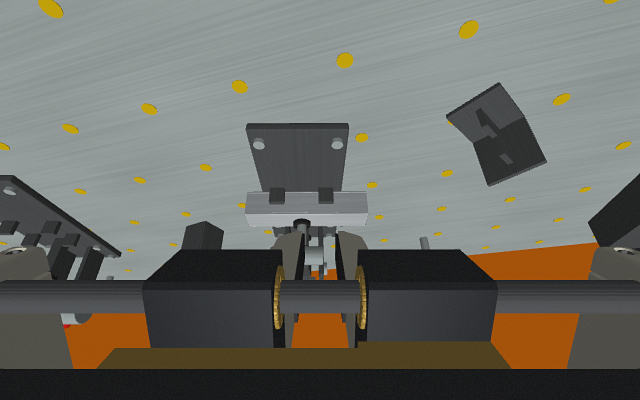

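The view is inverted because the camera sits under the tool. It shows the plate and tube centred at x≈307 and clear space ahead. Next is the straight move under the bar.

```bash
python3 -m creep '[{"grip":0,"x":0.0165,"y":-0.008,"z":-0.0135,"ax":0,"ay":0,"az":0},{"grip":0,"x":0.0165,"y":-0.008,"z":-0.0135,"ax":0,"ay":0,"az":0},{"grip":0,"x":0.0165,"y":-0.008,"z":-0.0135,"ax":0,"ay":0,"az":0},{"grip":0,"x":0.0165,"y":-0.008,"z":-0.0135,"ax":0,"ay":0,"az":0},{"grip":0,"x":0.0165,"y":-0.008,"z":-0.0135,"ax":0,"ay":0,"az":0},{"grip":0,"x":0.0165,"y":-0.008,"z":-0.0135,"ax":0,"ay":0,"az":0},{"grip":0,"x":0.0165,"y":-0.008,"z":-0.0135,"ax":0,"ay":0,"az":0},{"grip":0,"x":0,"y":0,"z":0,"ax":0,"ay":0,"az":0},{"grip":0,"x":0,"y":0,"z":0,"ax":0,"ay":0,"az":0}]'
python3 - <<'E'
from h import *
np.set_printoptions(precision=3,suppress=True)
print(ray("wrist",(320,200))[0],ctrl.read_state()["qpos"])
im=ctrl.read_camera("scene")[80:240,240:440,::-1]
cv2.imwrite("pics/s3.png",cv2.resize(im,None,fx=3.5,fy=3.5,interpolation=cv2.INTER_CUBIC))
E
```

```text
clock: 1.95
position: [0.4718, 0.2561, 0.1012]
tool_rot: [0.313, 2.341, -0.11]
wrist_force: [-0.6, 0.2, 0.5]
gripper_width: 0.001
grasp_force: 0.0
[0.311 0.298 0.173] [ 0.798 -0.374  2.225 -0.807  1.004 -0.156]
```

View pics/s3.png

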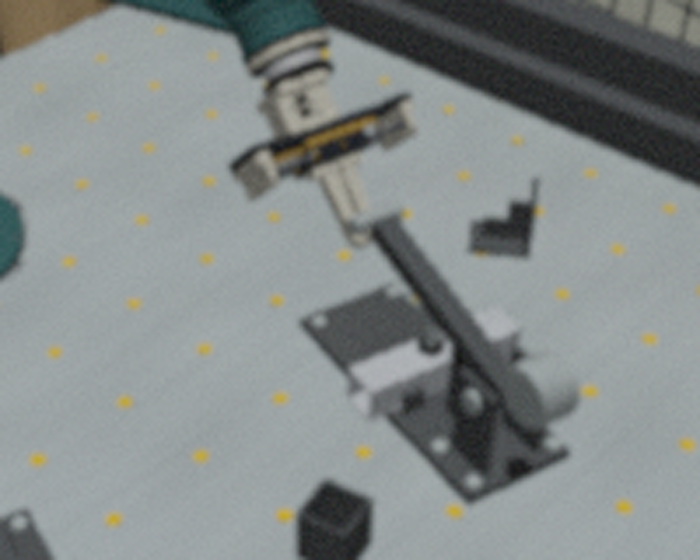

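The finger is under and in front of the bar, and the bar centre at about (372,222) in this crop lies on the finger line. I'm touching the bar and pushing along its arc.

```bash
python3 -m creep '[{"grip":0,"x":0.0073,"y":-0.002,"z":0.0065,"ax":0,"ay":0,"az":0},{"grip":0,"x":0.0073,"y":-0.002,"z":0.0065,"ax":0,"ay":0,"az":0},{"grip":0,"x":0.0073,"y":-0.002,"z":0.0065,"ax":0,"ay":0,"az":0},{"grip":0,"x":0.0053,"y":-0.0014,"z":0.0133,"ax":0,"ay":0,"az":0},{"grip":0,"x":0.0053,"y":-0.0014,"z":0.0133,"ax":0,"ay":0,"az":0},{"grip":0,"x":0.0053,"y":-0.0014,"z":0.0133,"ax":0,"ay":0,"az":0},{"grip":0,"x":0.0053,"y":-0.0014,"z":0.0133,"ax":0,"ay":0,"az":0}]'
python3 - <<'E'
from h import *
im=ctrl.read_camera("scene")[80:240,240:440,::-1]
cv2.imwrite("pics/s4.png",cv2.resize(im,None,fx=3.5,fy=3.5,interpolation=cv2.INTER_CUBIC))
E
```

```text
clock: 2.58
position: [0.5155, 0.2446, 0.1766]
tool_rot: [0.313, 2.339, -0.107]
wrist_force: [0.8, 1.2, -1.3]
gripper_width: 0.007
grasp_force: 0.6
```

View pics/s4.png

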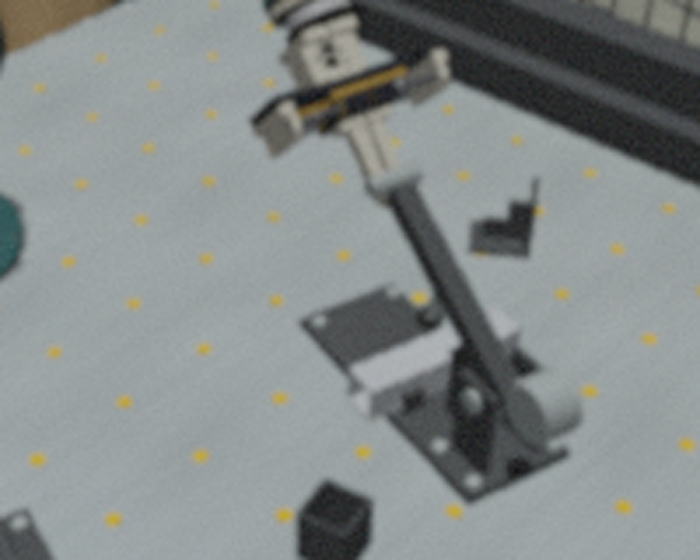

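The gate is rising and its bar is on the finger, near (397,185). Continuing along the arc.

```bash
python3 -m creep '[{"grip":0,"x":0.0084,"y":-0.0023,"z":0.0114,"ax":0,"ay":0,"az":0},{"grip":0,"x":0.0084,"y":-0.0023,"z":0.0114,"ax":0,"ay":0,"az":0},{"grip":0,"x":0.0084,"y":-0.0023,"z":0.0114,"ax":0,"ay":0,"az":0},{"grip":0,"x":0.0084,"y":-0.0023,"z":0.0114,"ax":0,"ay":0,"az":0},{"grip":0,"x":0.011,"y":-0.003,"z":0.0088,"ax":0,"ay":0,"az":0},{"grip":0,"x":0.011,"y":-0.003,"z":0.0088,"ax":0,"ay":0,"az":0},{"grip":0,"x":0.011,"y":-0.003,"z":0.0088,"ax":0,"ay":0,"az":0},{"grip":0,"x":0.011,"y":-0.003,"z":0.0088,"ax":0,"ay":0,"az":0},{"grip":0,"x":0.0135,"y":-0.0037,"z":0.0062,"ax":0,"ay":0,"az":0},{"grip":0,"x":0.0135,"y":-0.0037,"z":0.0062,"ax":0,"ay":0,"az":0},{"grip":0,"x":0.0135,"y":-0.0037,"z":0.0062,"ax":0,"ay":0,"az":0},{"grip":0,"x":0.0,"y":0,"z":0,"ax":0,"ay":0,"az":0}]'
python3 - <<'E'
from h import *
print(ctrl.read_state()["qpos"])
im=ctrl.read_camera("scene")[80:240,240:440,::-1]
cv2.imwrite("pics/s5.png",cv2.resize(im,None,fx=3.5,fy=3.5,interpolation=cv2.INTER_CUBIC))
E
```

```text
clock: 3.63
position: [0.6351, 0.2116, 0.2757]
tool_rot: [0.314, 2.338, -0.108]
wrist_force: [-0.3, -0.8, -0.1]
gripper_width: 0.004
grasp_force: 0.0
[ 0.50098149 -0.25775876  1.84657779 -0.60192657  1.00964618 -0.61951782]
```

View pics/s5.png

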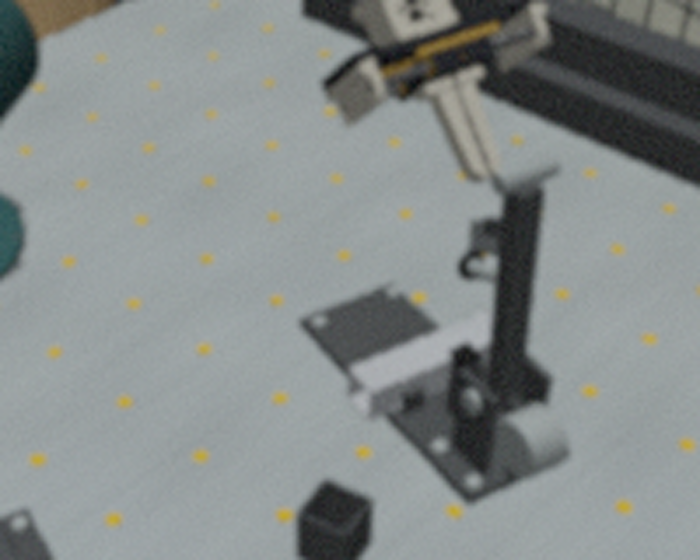

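The gate has swung ahead of the finger and the wrist reads no force. I'm backing off, then I'll check.

```bash
python3 -m creep '[{"grip":0,"x":-0.02,"y":0.0055,"z":0.01,"ax":0,"ay":0,"az":0},{"grip":0,"x":-0.02,"y":0.0055,"z":0.01,"ax":0,"ay":0,"az":0},{"grip":0,"x":-0.02,"y":0.0055,"z":0.01,"ax":0,"ay":0,"az":0},{"grip":0,"x":-0.02,"y":0.0055,"z":0.01,"ax":0,"ay":0,"az":0},{"grip":0,"x":-0.02,"y":0.0055,"z":0.01,"ax":0,"ay":0,"az":0},{"grip":0,"x":-0.02,"y":0.0055,"z":0.01,"ax":0,"ay":0,"az":0},{"grip":0,"x":0,"y":0,"z":0,"ax":0,"ay":0,"az":0},{"grip":0,"x":0,"y":0,"z":0,"ax":0,"ay":0,"az":0},{"grip":0,"x":0,"y":0,"z":0,"ax":0,"ay":0,"az":0},{"grip":0,"x":0,"y":0,"z":0,"ax":0,"ay":0,"az":0},{"grip":0,"x":0,"y":0,"z":0,"ax":0,"ay":0,"az":0},{"grip":0,"x":0,"y":0,"z":0,"ax":0,"ay":0,"az":0}]'
python3 - <<'E'
from h import *
cv2.imwrite("pics/s6.png",ctrl.read_camera("scene")[:,:,::-1])
E
```

```text
clock: 4.68
position: [0.5133, 0.245, 0.3336]
tool_rot: [0.313, 2.34, -0.109]
wrist_force: [0.9, 0.6, 0.2]
gripper_width: 0.001
grasp_force: 0.0
```

View pics/s6.png

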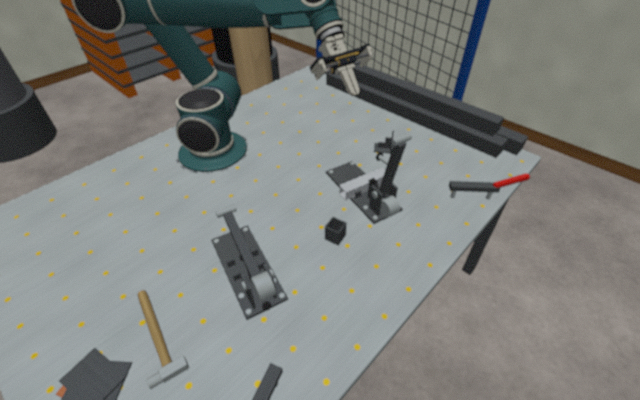

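The gate stands raised with its bar near (398,140), and everything else is where it was. I'll compare that with the projected raised position and hand in if it agrees.

```bash
python3 - <<'E'
from h import *
c=ctrl.calibration("scene")
for g in(1.0,1.2,1.48):
    a=g+np.radians(15);P=np.array([.696,.189,.09])+.22*np.array([-np.cos(a)*.965,np.cos(a)*.263,np.sin(a)])
    px=cv2.projectPoints(P,c["rvec"],c["tvec"],c["K"],None)[0].ravel();print(g,px)
if np.hypot(*(px-(399,140)))<6: print(ctrl.hand_in())
E
```

```text
1.0 [377.37428604 124.12663706]
1.2 [387.185648   128.49546976]
1.48 [401.54173898 139.91336562]
the job is handed in; nothing more can be done
None
```

The gate arm of the fixture with the tube (the left one) is up and staying against its back stop. The camera shows its bar within about 3 pixels of the fully raised position. The other gate is still down, nothing else appears to have moved, and the job is handed in at about 5 s on the robot's clock.

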